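# Stow the loaded dop canister

## Robot

A 6-joint arm with a two-finger parallel gripper is mounted at the origin on the work surface. World frame = base frame: x ahead of the robot, y to its left, z up, the work surface at z = 0. Lengths are in m, angles in rad, forces in N, time in s.
With the tool pointing down it reaches from about 0.35 to 0.975 m from the base axis. Payload 7.1 kg.
Tool frame: the origin (TCP) lies between the finger pads; the fingertips stand 8 mm ahead of it and the grasp point (between the pads) lies 11 mm behind it; z points along the fingers, y is the line along which they close (so a half turn about z gives the same grasp; the last joint's range is limited). The gripper opens to 88 mm and grips with 3 to 60 N. Pads are 20 mm wide; open, the fingers measure 115 mm over their backs; the gripper's body (75 mm by 178 mm) begins 61 mm behind the grasp point.
Start: joints at [-1.299, 0.423, 1.63, -0, 1.089, -0.019], TCP at [0.179, -0.599, 0.231] pointing down, gripper open.
Joint ranges: [-3, 3], [-0.9, 2.11], [0.09, 2.58], [-1.31, 4.45], [0.11, 2.69], [-2.54, 2.54]. Speed limits (rad/s): [2.39, 2.39, 3.01, 3.14, 3.14, 3.14].

## Interface

Orientations are given as a unit quaternion [x, y, z, w].
In Python, from plant import r gives the robot as it stands. The module is installed in compiled form; this text tells all that it offers.
- The arm moves only by the tool jog_arm, never from a script. Its argument "commands" is a list of rows, each a list of 2 entries, a list of its own where there are three numbers: the shift along the tool's x, y, z normalised to -1 to 1, where 1 is 100 mm, then the turn about the tool's z normalised to -1 to 1, where 1 is 30 degrees. In form: [[[dx, dy, dz], roll], ...]. A call has 1 to 20 rows; each row shifts and turns the commanded pose from where the row before left it, along the tool's axes as they then stand; what a row does not reach is not made up. A row lasts 1/8 s, in which the tool goes at most 62.5 mm and 10.7 degrees, less where a joint would pass 70% of its speed; a pose out of reach is approached as far as the arm can. A call with a number of a shift or a turn outside -1 to 1 is refused whole. A call with a gripper value outside its range is refused whole. "hand" is the closure, from 0 (fully open) to 1 (shut), set as the call begins (left out, the last holds). The fingers move at their own pace and stop on an object; the grip force is fixed at half the most. Time passes only in rows, so rows that do not move let the fingers close. It gives the time, the measured TCP pose, the force, the opening and the grip force at its end, in the units of the state.
- r.state(): the state, without advancing time (a new reading comes with each control period).
- r.read_camera(name): name is "side" or "top" or "wrist"; returns a dict with "image" (480x640x3 uint8, red, green, blue), "camera_matrix" (3x3 intrinsics, pixels), "k1" (the pictures are not rectified: a ray, as slopes to the right and down, at radius r is drawn at 1 + k1 r^2 times it, then the intrinsics apply), "R" (3x3) and "t" (3): a world point X has camera coordinates R X + t; the wrist camera has in their place "hand_eye" (4x4, takes a point from camera to tool coordinates, whose origin is the TCP and whose axes are the flange's). Camera axes: x right, y down, z forward; pixel columns grow to the right and rows downward; lengths in m; the calibration is good to about 2 mm. A picture is of the moment at which its call begins: read the wrist's pose just before it. There is no depth.
- r.hand_in(): hands the job in; it is judged then, once.
Trained networks look in the newest picture that a camera, given by its name, has taken for a name from the list of things; names that differ only in an ending like _2 or _b are one class to them, and where a whole thing is asked for, a point or a joint stands for the part that bears it (a point fixed in the world has none). Each returns a list of dicts, best first, with "score" (0 to 1); they miss things now and then, are a little off and sometimes report something else, mostly with a low value. They report only what shows in the picture. A call takes as long as a camera call. They do not tell look-alikes from the thing itself.
- r.boxes_of(camera, name): "extent" ([left, top, right, bottom] in pixels, round what is visible of it).
- r.silhouettes(camera, name): "pixels" (480x640 bool, what is visible of it) and "extent" ([left, top, right, bottom] in pixels, round what is visible of it).
The state is a dict: "time": time; "joint_pos": joint angles; "joint_vel": joint speeds; "tau": joint torques, N m; "ee_pos": TCP position; "tool_rot": TCP orientation; "ft_force": force on the tool from outside, world axes, zero at the start; "wrist_torque": the same for the moment, N m; "width": opening from 0.0 (shut) to 1.0 (fully open); "gripper_force": force on a finger pad.
Only numpy, scipy, OpenCV 4.12 (cv2) and the standard library are available. Lean on these libraries where they do the work, as an engineer would, in place of code of your own. Each camera call takes 0.05 s, during which the arm holds its last target. There are 200 camera calls.

## Task

One of the three identical canisters on the sloping rack is loaded with brass dops and much heavier than the two empty ones: find it by hefting them, leaving each empty one lying in its own groove. Pull the blue drawer all the way out to its stop, lay the loaded canister lengthwise between the rubber rails in the drawer and let go, then push the drawer fully shut. Do not drop a canister, do not slam the drawer, and leave the copper lap, the bottle and the screwdriver where they are.

Things in the scene. Friction and masses are not known exactly. Their poses are not given: they have to be found in the camera images.
- cabinet: Grey one-drawer cabinet, fixed, 220 mm wide (y), 260 mm deep, top at 105 mm. Origin on the table under the middle of its front opening; x points into the cabinet, the drawer slides out along -x. It may stand to the left or right, turned a little
- drawer (a joint): How far the drawer is out, in m: 0 shut, 0.18 at its stop. It starts shut or up to 30 mm ajar. Sliding friction about 2 N; it stays where it is left
- drawer_handle (a point): Middle of the steel bar handle of the drawer, moving with it: bar 10 mm thick, 110 mm long along the cabinet's y, 75 mm above the table, 45 mm in front of the blue drawer front (12 mm thick, 220 mm wide, from 8 to 98 mm above the table)
- drawer_cradle (a point): Where the middle of the canister's axis rests in the drawer, moving with it: 147 mm behind the handle bar, 44 mm above the table, 26 mm above the drawer floor. The canister lies along x between two pairs of rubber rails (8 mm high, 32 mm apart, 27 to 61 mm either side of the middle). Inside 186 x 205 mm, side walls to z = 60 mm; with the drawer at its stop the cabinet front is 90 mm behind
- rack: Fixed wooden rack, surface 150 x 300 mm sloping 30 deg, facing away from the robot, low edge with a lip at its +x side (22 mm above the table, high edge 102 mm), three grooves 98 mm apart along its y, each of two pairs of 8 mm high rubber rails with the middle 54 mm free. Origin on the table; a canister's middle in the middle groove lies 67 mm towards -x from it, 87 mm up
- canister_a: One of three look-alike canisters: cream cylinder 48 mm in diameter, 130 mm long, black cap at one end. Two are empty (about 170 g), one loaded (about 550 g). Origin: middle of the axis; x along the axis, away from the cap. Starts in a groove of the rack, cap uphill, low end at the lip; its z is normal to the slope, leaning 30 deg to the rack's +x. 50 mm of space to the neighbour
- canister_b: One of three look-alike canisters: cream cylinder 48 mm in diameter, 130 mm long, black cap at one end. Two are empty (about 170 g), one loaded (about 550 g). Origin: middle of the axis; x along the axis, away from the cap. Starts in a groove of the rack, cap uphill, low end at the lip; its z is normal to the slope, leaning 30 deg to the rack's +x. 50 mm of space to the neighbour
- canister_c: One of three look-alike canisters: cream cylinder 48 mm in diameter, 130 mm long, black cap at one end. Two are empty (about 170 g), one loaded (about 550 g). Origin: middle of the axis; x along the axis, away from the cap. Starts in a groove of the rack, cap uphill, low end at the lip; its z is normal to the slope, leaning 30 deg to the rack's +x. 50 mm of space to the neighbour
- lap: Bystander: copper lap disc, 150 mm in diameter, 10 mm thick, lying on the cabinet's top, its front edge about 35 to 50 mm behind the cabinet's front. Origin under its centre
- bottle: Bystander: upright bottle, 56 mm in diameter, 120 mm high, on the table. Origin under its centre
- screwdriver: Bystander: screwdriver 170 mm long lying on the table along its x
Things that resemble listed ones, but are neither listed nor needed, are in the scene too. What is shaped like the canister_b but red is not meant.

How it is judged:
On the way, in this order (a step that is already met when the one before it is completed fails the run):
1. the drawer is pulled out to its stop (value of joint drawer above 0.175 m), for 0.1 s.
2. the loaded canister (the one whose weight bears on the drawer with over 3.5 N) lies in the drawer between the rails, let go (((distance between canister_a and drawer_cradle below 0.03 m and angle between the x axis of canister_a and the x axis of drawer_cradle, either way round below 0.12 rad and contact force between canister_a and the fingers below 0.3 N and linear speed of canister_a below 0.03 m/s and contact force between canister_a and cabinet above 3.5 N) or (distance between canister_b and drawer_cradle below 0.03 m and angle between the x axis of canister_b and the x axis of drawer_cradle, either way round below 0.12 rad and contact force between canister_b and the fingers below 0.3 N and linear speed of canister_b below 0.03 m/s and contact force between canister_b and cabinet above 3.5 N) or (distance between canister_c and drawer_cradle below 0.03 m and angle between the x axis of canister_c and the x axis of drawer_cradle, either way round below 0.12 rad and contact force between canister_c and the fingers below 0.3 N and linear speed of canister_c below 0.03 m/s and contact force between canister_c and cabinet above 3.5 N))), for 0.2 s.
At the end, for the whole second after the job is handed in: The drawer is shut (within 6 mm), the loaded canister lies still and released in it between the rails (its middle within 30 mm of the cradle point, its axis within 0.12 rad of the drawer's), and the two empty canisters lie at rest within 15 mm of where they started in their grooves (value of joint drawer below 0.006 m and ((distance between canister_a and drawer_cradle below 0.03 m and angle between the x axis of canister_a and the x axis of drawer_cradle, either way round below 0.12 rad and contact force between canister_a and the fingers below 0.3 N and linear speed of canister_a below 0.03 m/s and contact force between canister_a and cabinet above 3.5 N and distance of each of canister_b, canister_c from where it was at the start of the episode below 0.015 m and linear speed of each of canister_b, canister_c below 0.02 m/s) or (distance between canister_b and drawer_cradle below 0.03 m and angle between the x axis of canister_b and the x axis of drawer_cradle, either way round below 0.12 rad and contact force between canister_b and the fingers below 0.3 N and linear speed of canister_b below 0.03 m/s and contact force between canister_b and cabinet above 3.5 N and distance of each of canister_a, canister_c from where it was at the start of the episode below 0.015 m and linear speed of each of canister_a, canister_c below 0.02 m/s) or (distance between canister_c and drawer_cradle below 0.03 m and angle between the x axis of canister_c and the x axis of drawer_cradle, either way round below 0.12 rad and contact force between canister_c and the fingers below 0.3 N and linear speed of canister_c below 0.03 m/s and contact force between canister_c and cabinet above 3.5 N and distance of each of canister_a, canister_b from where it was at the start of the episode below 0.015 m and linear speed of each of canister_a, canister_b below 0.02 m/s))); the robot touches nothing.
It fails at once if a canister is dropped or thrown (faster than 0.5 m/s while not held) ((linear speed of canister_a above 0.5 m/s and contact force between canister_a and the fingers below 0.5 N) or (linear speed of canister_b above 0.5 m/s and contact force between canister_b and the fingers below 0.5 N) or (linear speed of canister_c above 0.5 m/s and contact force between canister_c and the fingers below 0.5 N)).
It fails at once if the drawer is slammed (shut faster than 0.4 m/s) (velocity of joint drawer below -0.4 m/s).
It fails at once if the lap, the bottle or the screwdriver is moved by more than 20 mm (distance of any of lap, bottle, screwdriver from where it was at the start of the episode above 0.02 m).
It also fails if it takes over 72 s, if anything falls off the work surface, if the arm or the gripper's body presses on something with over 40 N, if the wrist force passes 120 N, or if a joint passes its speed limit or range.

## Working session

There is one attempt and no reset: what is moved stays moved. The work goes in short steps, Python scripts to look and compute and a tool call to move; the robot and the scene stay as the last step left them, time stands still between calls to the robot, and variables do not carry over. Pictures are saved under pics/ and viewed, at most 10 in all, crops included, and the job is handed in when it is done.

Besides the shell and the picture viewer there is one more tool, called after "Call:" as name(argument=value, ...) on one line, values as JSON. jog_arm: Moves the arm, as the interface text tells. Scaled input: -1 to 1 covers 100 mm each way for a shift and 30 degrees each way for a turn. Its arguments: {"type":"object","properties":{"commands":{"type":"array"},"hand":{"type":"number"}},"required":["commands"]}

```bash
mkdir -p pics
python3 - <<'E'
from plant import r
import cv2,numpy as np
s=r.state(); print(s)
ims=[]
for c in ["side","top"]:
    d=r.read_camera(c); cv2.imwrite(f"pics/{c}0.png",d["image"][:,:,::-1])
    print(c,d["camera_matrix"].tolist(),d["k1"],d["R"].tolist(),d["t"].tolist())
    for n in ["cabinet","drawer","drawer_handle","rack","canister_a","lap","bottle","screwdriver"]:
        print(n,[(round(b["score"],2),[round(float(x)) for x in b["extent"]]) for b in r.boxes_of(c,n)])
E
```

```text
{'time': 0.0, 'joint_pos': array([-1.29900174e+00,  4.23809020e-01,  1.63067114e+00, -1.36068390e-05,
        1.08863076e+00, -1.89904948e-02]), 'joint_vel': array([ 1.58327075e-03, -6.06885922e-05, -1.57308961e-03,  4.67743948e-04,
       -2.11780245e-03,  4.93961912e-04]), 'tau': array([ 2.98987070e-04, -5.44627047e+01, -2.73669219e+01,  6.45100814e-02,
        2.27206503e-02, -1.17235732e-04]), 'ee_pos': array([ 0.17907138, -0.59823094,  0.22992898]), 'tool_rot': array([ 9.89448367e-01,  1.44883926e-01, -1.01677600e-04, -7.52314118e-04]), 'ft_force': array([ 0.49178347,  0.55779729, -0.66095221]), 'wrist_torque': array([-0.00168201, -0.05867125, -0.03433902]), 'gripper_force': 0.0, 'width': 0.9992809790482858}
side [[586.9965819778914, 0.0, 320.8991747832502], [0.0, 586.9965819778914, 241.804523032731], [0.0, 0.0, 1.0]] -0.015429393071049267 [[-0.9209676938296273, -0.38902268744065316, -0.021905606099575863], [-0.19602838868543723, 0.5111955245789505, -0.8368106156591483], [0.33673636238388194, -0.7663814222088787, -0.5470540539485722]] [0.531611537434021, 0.1929550234674767, 1.11
[... 585 characters left out ...]
.9997682402031537, -0.0045037923377930006], [-0.9917265149066066, 0.021452696838438923, -0.126563428483723], [0.1266307146608954, 0.0018021319172920284, -0.9919482922133712]] [0.0020881535623232072, 0.5797223544197867, 1.0616130632285372]
cabinet [(0.64, [362, 49, 506, 231])]
drawer [(0.74, [384, 183, 507, 233])]
drawer_handle [(0.73, [384, 185, 506, 231])]
rack [(0.6, [109, 205, 282, 302]), (0.49, [384, 186, 509, 234])]
canister_a [(0.97, [149, 122, 177, 193]), (0.96, [175, 209, 212, 283]), (0.91, [118, 204, 164, 280]), (0.73, [228, 214, 268, 290]), (0.7, [202, 344, 274, 383])]
lap [(0.86, [392, 92, 478, 175])]
bottle [(0.73, [303, 310, 335, 341])]
screwdriver [(0.66, [309, 121, 322, 198])]
```

View pics/side0.png

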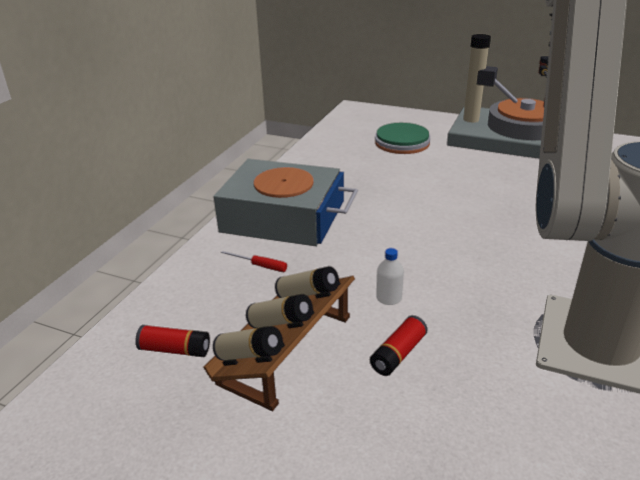

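View pics/top0.png

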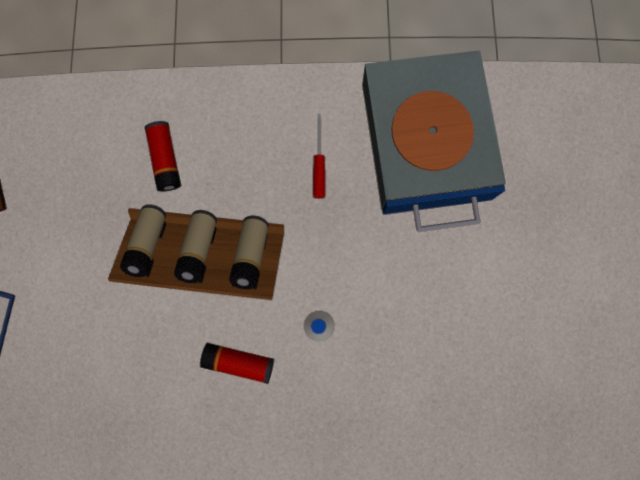

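Side view: the three cream canisters on the rack have caps at (325,280), (300,308) and (268,340). The red cylinders at (172,341) and (400,345) are decoys. In the top view the cream ones are at (145,240), (197,245) and (250,252), the cabinet is at (435,130) and the handle bar at (448,226). Next I fit the models to the silhouettes.

```bash
cat > h.py <<'E'
import numpy as np,cv2
from scipy.optimize import least_squares
def proj(d,X):
    c=np.atleast_2d(X)@d["R"].T+d["t"]; s=c[:,:2]/c[:,2:]
    s=s*(1+d["k1"]*(s**2).sum(1,keepdims=True)); K=d["camera_matrix"]
    return s@K[:2,:2].T+K[:2,2]
A=np.linspace(0,2*np.pi,24,endpoint=False); D=np.c_[np.cos(A),np.sin(A)]
def sup(P): return (P@D.T).max(0)
def maskpts(m):
    m=cv2.morphologyEx(m.astype(np.uint8),cv2.MORPH_OPEN,np.ones((3,3)))
    n,l,st,_=cv2.connectedComponentsWithStats(m); k=1+st[1:,4].argmax()
    return np.argwhere(l==k)[:,::-1].astype(float)
def Rz(a): return np.array([[np.cos(a),-np.sin(a),0],[np.sin(a),np.cos(a),0],[0,0,1]])
t=np.linspace(0,2*np.pi,40)
CYL=np.array([[x,.024*np.cos(a),.024*np.sin(a)] for x in(-.065,.065) for a in t])
S=np.radians(30); TILT=np.array([[np.cos(S),0,np.sin(S)],[0,1,0],[-np.sin(S),0,np.cos(S)]])
def can(p,k):  # rack pose x,y,yaw; k=-1,0,1
    return (CYL@TILT.T+[-.067,.098*k,.087])@Rz(p[2]).T+[p[0],p[1],0]
def box(x,y,z): return np.array([[a,b,c] for a in x for b in y for c in z])
def drw(p):
    return np.r_[box((-.012-p[3],-p[3]),(-.11,.11),(.008,.098)),box((-.062-p[3],-.052-p[3]),(-.055,.055),(.07,.08))]@Rz(p[2]).T+[p[0],p[1],0]
def cab(p):
    return np.r_[box((0,.26),(-.11,.11),(0,.105))]@Rz(p[2]).T+[p[0],p[1],0]
E
python3 - <<'E'
from plant import r
from h import *
cams={};C=[];B=[]
for c in ["top","side"]:
    d=r.read_camera(c); cams[c]=d; im=d["image"].astype(int)
    L=[]
    for s in r.silhouettes(c,"canister_a"):
        P=maskpts(s["pixels"]); q=P.astype(int); px=im[q[:,1],q[:,0]]
        red=((px[:,0]>2*px[:,1]+30)&(px[:,0]>100)).mean()
        print(c,round(s["score"],2),P.mean(0).round(),len(P),round(red,2))
        if red<.2: L.append(P)
    C+= [(c,P) for P in L]
    for n in ["cabinet","drawer"]:
        ss=r.silhouettes(c,n); print(n,[(round(s["score"],2),s["pixels"].sum(),np.round(s["extent"])) for s in ss])
        if ss: B.append((c,n,maskpts(ss[0]["pixels"])))
def near(p,c,P):
    return min((np.hypot(*(proj(cams[c],can(p,k)).mean(0)-P.mean(0))),k) for k in(-1,0,1))[1]
def f(p): return np.concatenate([sup(proj(cams[c],can(p,near(p,c,P))))-sup(P) for c,P in C])
best=min((least_squares(f,[x,y,0],loss="soft_l1") for x in(.5,.6) for y in(.25,.35)),key=lambda s:s.cost)
print("rack",best.x.round(4),best.cost,[np.abs(v).mean().round(2) for v in f(best.x).reshape(-1,24)])
def g(p):
    o=[]
    for c,n,P in B:
        M=drw(p) if n=="drawer" else np.r_[cab(p),drw(p)]
        o.append(sup(proj(cams[c],M))-sup(P))
    return np.concatenate(o)
b=min((least_squares(g,[x,-.2,a,.01],loss="soft_l1") for x in(.5,.6,.7) for a in(-.1,.1)),key=lambda s:s.cost)
print("cab",b.x.round(4),b.cost,[(B[i][:2],np.abs(v).mean().round(2)) for i,v in enumerate(g(b.x).reshape(-1,24))])
np.savez("fit.npz",rack=best.x,cab=b.x)
for c,d in cams.items():
    im=d["image"][:,:,::-1].copy()
    for M in [can(best.x,k) for k in(-1,0,1)]+[cab(b.x),drw(b.x)[:8],drw(b.x)[8:]]:
        cv2.polylines(im,[cv2.convexHull(proj(d,M).astype(np.float32)).astype(int)],True,(0,255,0),1)
    cv2.imwrite(f"pics/{c}1.png",im)
a=cv2.imread("pics/top1.png")[40:310,100:520]; cc=cv2.imread("pics/side1.png")[150:420,130:430]
cv2.imwrite("pics/ov.png",cv2.resize(np.hstack([a,cc]),(800,300)))
cv2.imwrite("pics/ov.png",np.vstack([cv2.resize(a,(466,300)),cv2.resize(cc,(466,300))]))
E
```

```text
top 0.96 [162. 155.] 1642 0.45
top 0.91 [236. 362.] 1877 0.43
top 0.77 [143. 241.] 1843 0.0
top 0.69 [249. 253.] 1970 0.0
top 0.66 [195. 246.] 1929 0.0
top 0.48 [443. 204.] 2223 0.0
cabinet [(0.95, np.int64(14015), array([365.,  50., 506., 232.]))]
drawer [(0.7, np.int64(2200), array([383., 186., 503., 233.]))]
side 0.97 [278. 311.] 1779 0.0
side 0.89 [398. 345.] 1858 0.46
side 0.76 [173. 340.] 1903 0.42
side 0.67 [307. 282.] 1429 0.0
side 0.57 [248. 343.] 1851 0.0
cabinet [(0.87, np.int64(7484), array([213., 158., 356., 246.]))]
drawer [(0.85, np.int64(1235), array([311., 172., 359., 242.]))]
rack [ 0.6318  0.2211 -0.1297] 3060.6483996502934 [np.float64(0.59), np.float64(0.52), np.float64(0.67), np.float64(127.36), np.float64(0.5), np.float64(0.48), np.float64(0.6)]
cab [ 0.6493 -0.2235  0.118  -0.0041] 45.618340612377 [(('top', 'cabinet'), np.float64(0.64)), (('top', 'drawer'), np.float64(1.12)), (('side', 'cabinet'), np.float64(0.82)), (('side', 'drawer'), np.float64(1.34))]
```

View pics/ov.png

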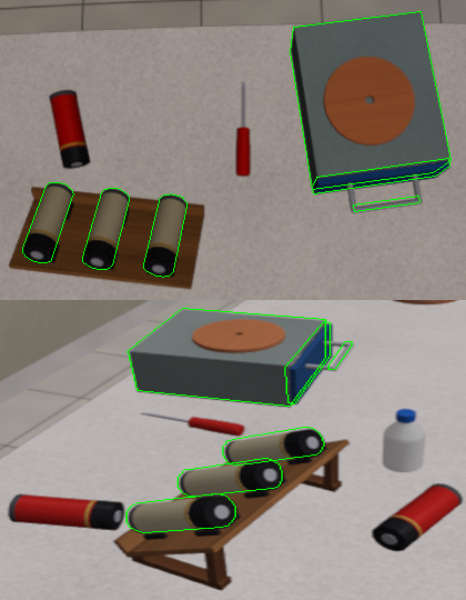

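Both fits lie within about 1 px. The overlay shows the outlines sitting on the three cream canisters and on the cabinet, drawer and handle. I move above the handle first.

```bash
cat >> h.py <<'E'
F=np.load("fit.npz"); rk,cb=F["rack"],F["cab"]
def inC(x,y=0,p=cb): return (Rz(p[2])@[x,y,0]+[p[0],p[1],0])[:2]
def canpos(k): return (Rz(rk[2])@[-.067,.098*k,0]+[rk[0],rk[1],0])[:2]
def rel(s,xy,z,yawdeg):
    q=s["tool_rot"]; yaw=np.degrees(2*np.arctan2(q[1],q[0]))
    e=s["ee_pos"]; v=np.array([xy[0]-e[0],xy[1]-e[1]]); a=np.radians(yawdeg)
    x=np.array([np.cos(a),np.sin(a)]); y=np.array([np.sin(a),-np.cos(a)])
    ro=(yaw-yawdeg+90)%180-90
    print("roll units",round(ro/30,3),"then d(100mm)",round(v@x*10,3),round(v@y*10,3),round((e[2]-z)*10,3),"at",e.round(4),"yaw",round(yaw,2))
E
python3 - <<'E'
from plant import r
from h import *
print(inC(-.055),[canpos(k) for k in(-1,0,1)])
rel(r.state(),inC(-.055),.072,90+np.degrees(cb[2]))
E
```

```text
[ 0.59469071 -0.23000305] [array([0.55264792, 0.1325962 ]), array([0.56532343, 0.229773  ]), array([0.57799894, 0.32694981])]
roll units -2.67 then d(100mm) 3.173 4.56 1.587 at [ 0.1792 -0.5987  0.2307] yaw 16.66
```

Call:
jog_arm(commands=[[[0,0,0],-0.334],[[0,0,0],-0.334],[[0,0,0],-0.334],[[0,0,0],-0.334],[[0,0,0],-0.334],[[0,0,0],-0.334],[[0,0,0],-0.334],[[0,0,0],-0.334],[[0.316,0.456,0],0],[[0.316,0.456,0],0],[[0.316,0.456,0],0],[[0.316,0.456,0],0],[[0.316,0.456,0],0],[[0.316,0.456,0],0],[[0.316,0.456,0],0],[[0.316,0.456,0],0],[[0.316,0.456,0],0],[[0.316,0.456,0],0]], hand=0.6)

```text
time: 3.55
ee_pos: [0.5958, -0.2294, 0.2308]
tool_rot: [0.664, 0.748, 0.0, 0.0]
ft_force: [0.3, -0.0, 0.3]
width: 0.4
gripper_force: 0.0
```

Run:
```python
from plant import r
from h import *
s=r.state();print(s["joint_pos"].round(2),s["width"],s["ft_force"])
rel(s,inC(-.055),.072,90+np.degrees(cb[2]))
d=r.read_camera("wrist");cv2.imwrite("pics/w1.png",d["image"][:,:,::-1]);print(d["hand_eye"].round(3).tolist())
for k in ["drawer_handle","drawer"]: print([(b["score"],b["extent"]) for b in r.boxes_of("wrist",k)])
```

```text
[-0.39  0.44  1.6  -0.    1.1  -0.51] 0.4003398349583782 [ 0.3377893  -0.04058053  0.32750164]
roll units 0.002 then d(100mm) -0.004 -0.011 1.588 at [ 0.5958 -0.2294  0.2308] yaw 96.83
[[-0.0, -0.957, -0.289, 0.08], [1.0, -0.0, -0.001, -0.0], [0.001, -0.289, 0.957, -0.155], [0.0, 0.0, 0.0, 1.0]]
[(0.66, [309.1, 91.5, 391.5, 300.7])]
[(0.66, [311.7, 88.7, 396.3, 301.3])]
```

View pics/w1.png

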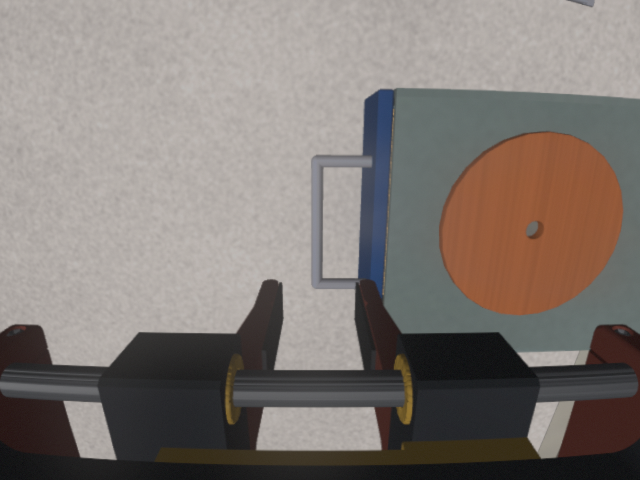

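The wrist view shows the bar at column 317, midway between the fingers, as the fit says. The gap to the front leaves room for the 35 mm opening. I descend and grip.

Call:
jog_arm(commands=[[[0,-0.01,0.4],0],[[0,0,0.4],0],[[0,0,0.4],0],[[0,0,0.25],0],[[0,0,0.13],0],[[0,0,0],0]])

```text
time: 4.45
ee_pos: [0.5926, -0.2315, 0.0722]
tool_rot: [0.664, 0.748, -0.0, -0.001]
ft_force: [0.1, 0.5, 0.8]
width: 0.399
gripper_force: 0.0
```

Call:
jog_arm(commands=[[[0,0,0],0],[[0,0,0],0],[[0,0,0],0],[[0,0,0],0]], hand=1)

```text
time: 4.95
ee_pos: [0.594, -0.2311, 0.0736]
tool_rot: [0.664, 0.748, 0.0, 0.001]
ft_force: [-0.1, 1.0, 4.1]
width: 0.103
gripper_force: 30.0
```

Call:
jog_arm(commands=[[[0,-0.1,0],0],[[0,-0.2,0],0],[[0,-0.25,0],0],[[0,-0.25,0],0],[[0,-0.25,0],0],[[0,-0.25,0],0],[[0,-0.2,0],0],[[0,-0.15,0],0],[[0,-0.08,0],0],[[0,-0.06,0],0],[[0,-0.04,0],0],[[0,0,0],0]])

```text
time: 6.45
ee_pos: [0.4155, -0.2519, 0.0736]
tool_rot: [0.665, 0.747, 0.003, 0.003]
ft_force: [20.0, 16.4, 0.3]
width: 0.104
gripper_force: 30.0
```

Call:
jog_arm(commands=[[[0,0.02,0],0],[[0,0,0],0],[[0,0,0],0],[[0,0,-0.3],0],[[0,0,-0.5],0],[[0,0,-0.5],0],[[0,0,-0.4],0]], hand=0.6)

```text
time: 7.32
ee_pos: [0.4133, -0.2526, 0.2445]
tool_rot: [0.664, 0.748, -0.0, 0.0]
ft_force: [0.4, -0.0, -0.2]
width: 0.399
gripper_force: 0.0
```

Run:
```python
from plant import r
from h import *
s=r.state();print(s["joint_pos"].round(2),s["ft_force"])
for y in(0,):
  for k in (-1,): rel(s,canpos(k),.078,np.degrees(rk[2])); rel(s,canpos(k),.078,180+np.degrees(rk[2]))
d=r.read_camera("top"); P=[maskpts(x["pixels"]) for x in r.silhouettes("top","drawer")[:1]]
e=r.read_camera("side"); Q=[maskpts(x["pixels"]) for x in r.silhouettes("side","drawer")[:1]]
f=lambda p: sup(proj(d,np.r_[drw([*cb[:3],p[0]]),box((0,0),(-.1,.1),(.06,.06))@Rz(cb[2]).T+[cb[0],cb[1],0]]))-sup(P[0])
print("d fit",[ (x,np.abs(f([x])).mean().round(2)) for x in(.15,.165,.175,.18,.185)])
print("handle from stop",inC(-.237),"cradle",inC(-.09))
```

```text
[-0.57  0.2   1.92 -0.    1.02 -0.69] [ 0.40558691 -0.00734646 -0.22090592]
roll units -2.526 then d(100mm) 0.884 -4.0 1.665 at [ 0.4133 -0.2526  0.2445] yaw 96.79
roll units -2.526 then d(100mm) -0.884 4.0 1.665 at [ 0.4133 -0.2526  0.2445] yaw 96.79
d fit [(0.15, np.float64(7.03)), (0.165, np.float64(5.31)), (0.175, np.float64(4.7)), (0.18, np.float64(5.17)), (0.185, np.float64(6.04))]
handle from stop [ 0.41395653 -0.25143104] cradle [ 0.55993413 -0.23412381]
```

The drawer is at its stop. I go to the nearest canister, centre (197,245)'s right neighbour at (250,252), with the gripper fully open.

Call:
jog_arm(commands=[[[0,0,0],-0.316],[[0,0,0],-0.316],[[0,0,0],-0.316],[[0,0,0],-0.316],[[0,0,0],-0.316],[[0,0,0],-0.316],[[0,0,0],-0.316],[[0,0,0],-0.316],[[-0.11,0.5,0],0],[[-0.11,0.5,0],0],[[-0.11,0.5,0],0],[[-0.11,0.5,0],0],[[-0.11,0.5,0],0],[[-0.11,0.5,0],0],[[-0.11,0.5,0],0],[[-0.11,0.5,0],0],[[0,0,0],0]], hand=0)

```text
time: 9.65
ee_pos: [0.5517, 0.1354, 0.2402]
tool_rot: [0.062, 0.998, -0.0, -0.002]
ft_force: [-0.4, -0.5, -0.6]
width: 0.997
gripper_force: 0.0
```

Run:
```python
from plant import r
from h import *
s=r.state();print(s["joint_pos"].round(2),s["ft_force"],s["width"])
rel(s,canpos(-1),.078,180+np.degrees(rk[2]))
d=r.read_camera("wrist");cv2.imwrite("pics/w2.png",d["image"][:,:,::-1])
```

```text
[ 0.22  0.33  1.75  0.    1.07 -1.23] [-0.35505848 -0.47633222 -0.63653805] 0.9966865069613654
roll units 0.01 then d(100mm) -0.013 -0.027 1.622 at [0.5517 0.1354 0.2402] yaw 172.87
```

View pics/w2.png

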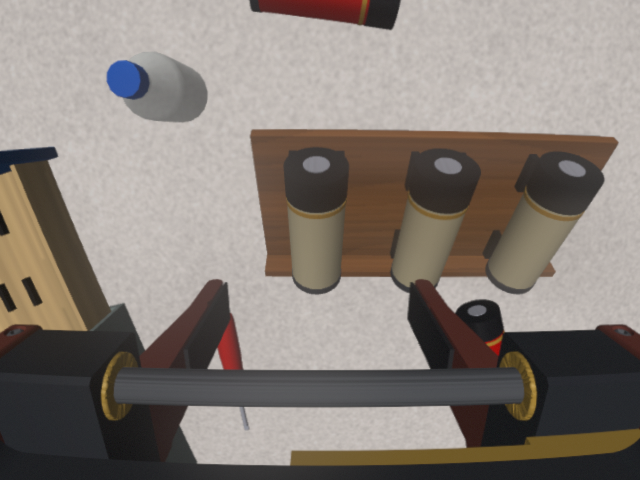

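The wrist view shows the cream canister at (316,220) lined up between the fingers, with neighbours at columns 430 and 540. The red decoys lie elsewhere. I descend, grip and heft.

Call:
jog_arm(commands=[[[-0.013,-0.027,0.4],0.01],[[0,0,0.45],0],[[0,0,0.4],0],[[0,0,0.25],0],[[0,0,0.12],0],[[0,0,0],0]])

```text
time: 10.45
ee_pos: [0.5522, 0.1292, 0.0799]
tool_rot: [0.067, 0.998, -0.0, -0.001]
ft_force: [-1.0, 0.3, 0.0]
width: 1.005
gripper_force: 0.0
```

Call:
jog_arm(commands=[[[0,0,0],0],[[0,0,0],0],[[0,0,0],0],[[0,0,0],0]], hand=1)

```text
time: 10.95
ee_pos: [0.5535, 0.1307, 0.0812]
tool_rot: [0.067, 0.998, 0.0, 0.001]
ft_force: [0.6, 14.1, 5.9]
width: 0.583
gripper_force: 7.3
```

Call:
jog_arm(commands=[[[0,0,-0.05],0],[[0,0,-0.1],0],[[0,0,-0.1],0],[[0,0,-0.05],0],[[0,0,0],0],[[0,0,0],0],[[0,0,0],0]])

```text
time: 11.82
ee_pos: [0.5528, 0.1301, 0.1103]
tool_rot: [0.067, 0.998, -0.0, -0.0]
ft_force: [-0.3, -0.6, -6.6]
width: 0.539
gripper_force: 30.0
```

Call:
jog_arm(commands=[[[0,0,-0.2],0],[[0,0,-0.4],0],[[0,0,-0.4],0],[[0,0,-0.3],0],[[0,0,0],0],[[0,0,0],0],[[0,0,0],0],[[0,0,0],0]])

```text
time: 12.82
ee_pos: [0.5525, 0.1301, 0.2393]
tool_rot: [0.067, 0.998, -0.0, -0.001]
ft_force: [0.4, 0.1, -5.5]
width: 0.542
gripper_force: 30.0
```

Call:
jog_arm(commands=[[[0,0,0],0]])

```text
time: 12.95
ee_pos: [0.5528, 0.1302, 0.24]
tool_rot: [0.067, 0.998, -0.0, -0.001]
ft_force: [0.1, 0.2, -5.4]
width: 0.54
gripper_force: 30.0
```

Run:
```python
from plant import r
from h import *
s=r.state();print(s["joint_pos"].round(2),s["ft_force"],s["wrist_torque"],s["width"])
rel(s,inC(-.09),.05,180+np.degrees(cb[2]))
d=r.read_camera("side");cv2.imwrite("pics/s2.png",cv2.resize(d["image"][130:400,180:480,::-1],(600,540)))
```

```text
[ 0.21  0.33  1.75  0.    1.06 -1.23] [ 0.08936872  0.21035212 -5.40000313] [-0.01711012 -0.12257812  0.01461747] 0.5404391266665605
roll units -0.48 then d(100mm) 0.358 -3.626 1.9 at [0.5528 0.1302 0.24  ] yaw 172.36
```

View pics/s2.png

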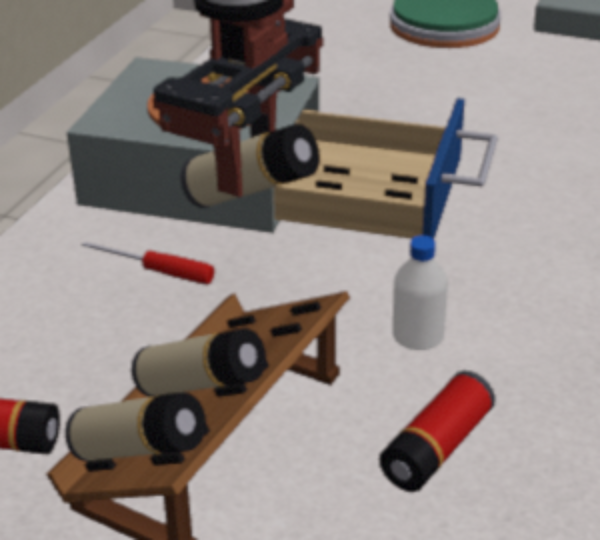

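Steady reading is 5.4 N with a bias of about 0, so this is the loaded canister (170 g would read 1.7 N), and the other two stay untouched. The picture shows it held tilted with cap up, the drawer fully out, and the rails around (365,180) in the crop. Now I carry it over the cradle.

Call:
jog_arm(commands=[[[0,0,0],-0.24],[[0,0,0],-0.24],[[0.02,-0.2,0],0],[[0.04,-0.4,0],0],[[0.045,-0.45,0],0],[[0.045,-0.45,0],0],[[0.045,-0.45,0],0],[[0.045,-0.45,0],0],[[0.045,-0.45,0],0],[[0.04,-0.4,0],0],[[0.03,-0.25,0],0],[[0.01,-0.126,0],0],[[0,0,0],0],[[0,0,0],0]])

```text
time: 14.75
ee_pos: [0.5593, -0.2334, 0.2405]
tool_rot: [-0.059, 0.998, 0.0, -0.0]
ft_force: [0.4, 1.2, -4.4]
width: 0.544
gripper_force: 30.0
```

Run:
```python
from plant import r
from h import *
s=r.state();print(s["joint_pos"].round(2),s["ft_force"],s["width"])
rel(s,inC(-.09),.05,180+np.degrees(cb[2]))
d=r.read_camera("wrist");cv2.imwrite("pics/w3.png",d["image"][:,:,::-1])
```

```text
[-0.42  0.38  1.66  0.    1.09 -2.1 ] [ 0.36307061  1.22310457 -4.3663901 ] 0.5436692852012568
roll units 0.0 then d(100mm) -0.005 -0.008 1.905 at [ 0.5593 -0.2334  0.2405] yaw 186.76
```

View pics/w3.png

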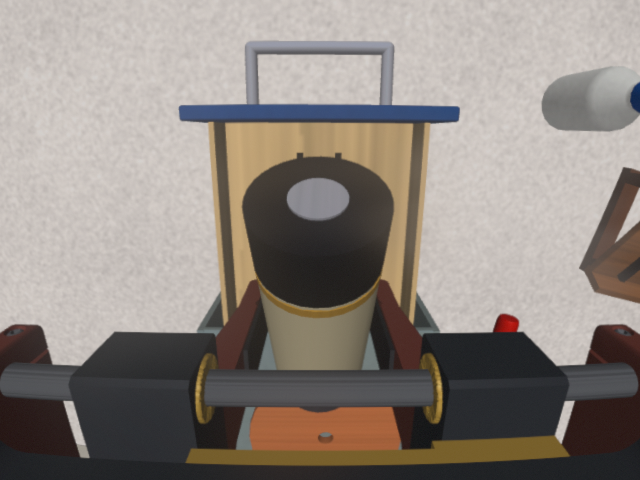

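The canister's axis (column 318) lies midway between the rails (300 and 338) and square to the drawer. I lower it, slowing towards contact.

Call:
jog_arm(commands=[[[0,-0.008,0.3],0],[[0,0,0.4],0],[[0,0,0.4],0],[[0,0,0.3],0],[[0,0,0.15],0],[[0,0,0.1],0],[[0,0,0.05],0],[[0,0,0.05],0],[[0,0,0.05],0],[[0,0,0.05],0],[[0,0,0],0]])

```text
time: 16.18
ee_pos: [0.5596, -0.2348, 0.0554]
tool_rot: [-0.059, 0.998, 0.0, -0.0]
ft_force: [-0.4, 2.5, -1.4]
width: 0.542
gripper_force: 30.0
```

Call:
jog_arm(commands=[[[0,0,0.05],0],[[0,0,0.05],0],[[0,0,0.03],0],[[0,0,0],0]])

```text
time: 16.68
ee_pos: [0.5593, -0.2347, 0.0421]
tool_rot: [-0.059, 0.998, 0.0, -0.0]
ft_force: [-2.1, 3.1, -2.3]
width: 0.541
gripper_force: 30.0
```

Call:
jog_arm(commands=[[[0,0,0.02],0],[[0,0,0.02],0],[[0,0,0],0],[[0,0,0],0]])

```text
time: 17.18
ee_pos: [0.5609, -0.2347, 0.0403]
tool_rot: [-0.059, 0.998, -0.0, 0.001]
ft_force: [-1.2, 7.7, 10.4]
width: 0.537
gripper_force: 30.0
```

Run:
```python
from plant import r
from h import *
s=r.state();print(s["ee_pos"],s["ft_force"],s["width"])
d=r.read_camera("side");cv2.imwrite("pics/s3.png",cv2.resize(d["image"][150:280,220:440,::-1],(800,473)))
```

```text
[ 0.56093677 -0.23470447  0.04026994] [-1.15022692  7.68519381 10.37529929] 0.5374634942012874
```

View pics/s3.png

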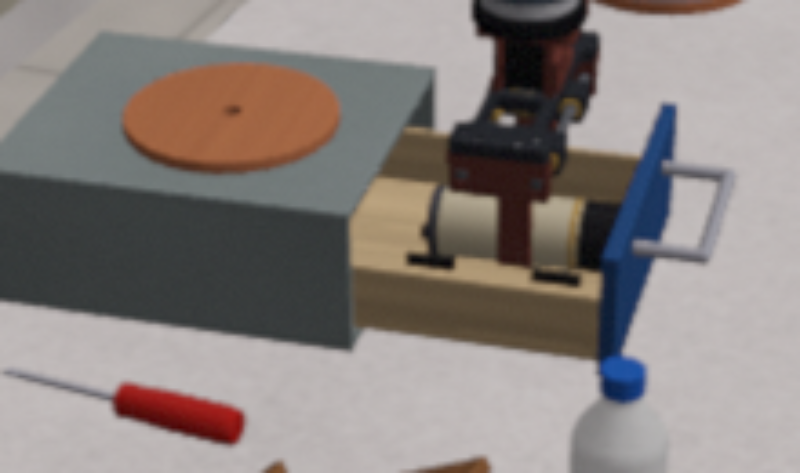

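The canister has pivoted flat (crop (520,225)) and bears on the rails between the black markers. I release it and rise.

Call:
jog_arm(commands=[[[0,0,0],0],[[0,0,0],0],[[0,0,0],0],[[0,0,0],0],[[0,0,0],0]], hand=0.25)

```text
time: 17.85
ee_pos: [0.5596, -0.2351, 0.0386]
tool_rot: [-0.059, 0.998, -0.0, -0.0]
ft_force: [-0.5, -0.4, 1.0]
width: 0.753
gripper_force: 0.0
```

Call:
jog_arm(commands=[[[0,0,-0.15],0],[[0,0,-0.4],0],[[0,0,-0.5],0],[[0,0,-0.5],0],[[0,0,-0.4],0],[[0,0,0],0]])

```text
time: 18.6
ee_pos: [0.5616, -0.2358, 0.2385]
tool_rot: [-0.059, 0.998, -0.002, 0.004]
ft_force: [0.5, -0.5, -0.2]
width: 0.742
gripper_force: 0.0
```

Run:
```python
from plant import r
from h import *
s=r.state();print(s["joint_pos"].round(2),s["ft_force"],s["width"])
rel(s,inC(-.237),.072,90+np.degrees(cb[2]))
d=r.read_camera("wrist");cv2.imwrite("pics/w4.png",d["image"][:,:,::-1])
```

```text
[-0.42  0.39  1.67  0.    1.08 -2.11] [ 0.46770009 -0.52438073 -0.22966627] 0.7424193947944369
roll units -3.0 then d(100mm) 0.019 -1.484 1.665 at [ 0.5616 -0.2358  0.2385] yaw 186.76
```

View pics/w4.png

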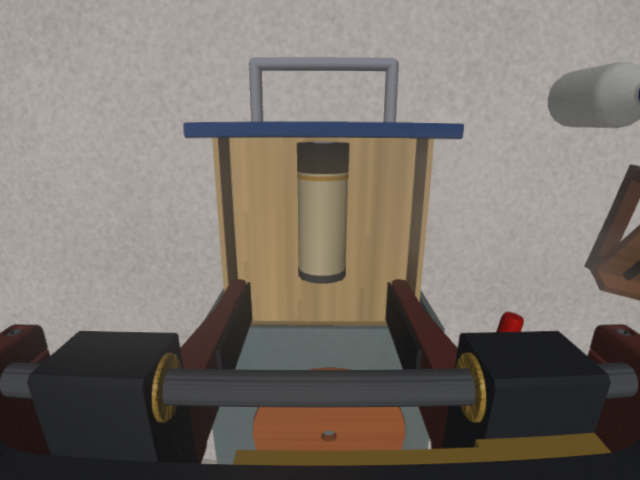

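The wrist view shows the canister released, lying straight in the drawer at (322,210). I go back to the handle and check the canister's pose from the top camera on the way.

Call:
jog_arm(commands=[[[0,0,0],0.334],[[0,0,0],0.334],[[0,0,0],0.333],[[0,0,0],0.333],[[0,0,0],0.333],[[0,0,0],0.333],[[0,0,0],0.333],[[0,0,0],0.334],[[0,0,0],0.333],[[0.005,-0.371,0],0],[[0.005,-0.371,0],0],[[0.005,-0.371,0],0],[[0.005,-0.371,0],0],[[0,0,0],0]], hand=0.55)

```text
time: 20.4
ee_pos: [0.4091, -0.2497, 0.2324]
tool_rot: [0.665, 0.747, -0.0, -0.002]
ft_force: [1.1, -0.6, 0.5]
width: 0.455
gripper_force: 0.0
```

Run:
```python
from plant import r
from h import *
s=r.state();print(s["ft_force"],s["width"])
rel(s,inC(-.237),.072,90+np.degrees(cb[2]))
w=r.read_camera("wrist"); H=w["hand_eye"]; cv2.imwrite("pics/w5.png",w["image"][:,:,::-1])
from scipy.spatial.transform import Rotation as Ro
T=np.eye(4);T[:3,:3]=Ro.from_quat(s["tool_rot"]).as_matrix();T[:3,3]=s["ee_pos"]
E=np.linalg.inv(T@H); w["R"]=E[:3,:3];w["t"]=E[:3,3]
print("w hbox",[(b["score"],b["extent"]) for b in r.boxes_of("wrist","drawer_handle")])
im=w["image"].astype(int);print("bar px expected",proj(w,[[*inC(-.237,y),.075] for y in(-.05,0,.05)]).round(1))
L=[("wrist",w,maskpts(x["pixels"]),x["score"]) for x in r.silhouettes("wrist","canister_a")]
for c in("side","top"):
    d=r.read_camera(c); L+=[(c,d,maskpts(x["pixels"]),x["score"]) for x in r.silhouettes(c,"canister_a")]
L=[l for l in L if np.hypot(*(proj(l[1],[*inC(-.09),.044])[0]-l[2].mean(0)))<60]
M=lambda p: CYL@Rz(cb[2]+p[2]).T+[*inC(-.09+p[0],p[1]),.044]
for l in L:
    q=least_squares(lambda p:sup(proj(l[1],M(p)))-sup(l[2]),[0,0,0],loss="soft_l1")
    print(l[0],l[3],len(l[2]),q.x.round(4),q.cost)
```

```text
[ 1.08203708 -0.57087589  0.52611568] 0.4548431094717069
roll units -0.003 then d(100mm) -0.023 0.046 1.604 at [ 0.4091 -0.2497  0.2324] yaw 96.66
w hbox [(0.92, [335.4, 93.0, 623.0, 330.9])]
bar px expected [[324.8 280.6]
 [324.9 228. ]
 [325.1 170.6]]
wrist 0.81 6684 [ 0.0034  0.0003 -0.0072] 55.3483622278727
side 0.63 964 [ 0.0046 -0.0007 -0.0373] 27.332120935846127
top 0.6 1769 [ 0.0006  0.0009 -0.0169] 18.078131719420085
```

Run:
```python
from plant import r
from h import *
from scipy.spatial.transform import Rotation as Ro
s=r.state(); w=r.read_camera("wrist")
T=np.eye(4);T[:3,:3]=Ro.from_quat(s["tool_rot"]).as_matrix();T[:3,3]=s["ee_pos"]
E=np.linalg.inv(T@w["hand_eye"]); w["R"]=E[:3,:3];w["t"]=E[:3,3]
g=cv2.cvtColor(w["image"],cv2.COLOR_RGB2GRAY).astype(int)
print("row profile 225", g[225,300:400].tolist())
im=w["image"].astype(int); row=im[130]; b=(row[:,2]>row[:,0]*1.6)&(row[:,2]>60); print("blue cols row130",np.flatnonzero(b)[[0,-1]] if b.any() else None)
for d in(.16,.165,.17,.175,.18):
    print(d,"bar edges",proj(w,[[*inC(-.062-d),.075],[*inC(-.052-d),.075]])[:,0].round(1),"front top edges",proj(w,[[*inC(-.012-d,.06),.098],[*inC(-d,.06),.098]]).round(1).tolist())
```

```text
row profile 225 [170, 169, 168, 168, 168, 167, 166, 167, 168, 170, 169, 169, 168, 167, 168, 168, 169, 169, 168, 170, 168, 168, 166, 167, 169, 170, 171, 170, 168, 167, 164, 163, 160, 159, 144, 129, 134, 136, 136, 135, 133, 131, 122, 112, 102, 105, 142, 163, 165, 166, 162, 159, 159, 160, 162, 162, 164, 163, 163, 162, 162, 162, 160, 159, 158, 159, 160, 160, 161, 162, 163, 164, 162, 162, 161, 161, 161, 158, 143, 91, 77, 75, 75, 75, 75, 74, 74, 74, 73, 73, 73, 73, 72, 71, 71, 71, 71, 74, 76, 76]
blue cols row130 [398 416]
0.16 bar edges [337.4 348.8] front top edges [[404.0, 159.2], [419.2, 159.4]]
0.165 bar edges [331.8 343.1] front top edges [[397.6, 159.2], [412.9, 159.3]]
0.17 bar edges [326.1 337.4] front top edges [[391.3, 159.1], [406.5, 159.3]]
0.175 bar edges [320.4 331.8] front top edges [[384.9, 159.1], [400.2, 159.2]]
0.18 bar edges [314.8 326.1] front top edges [[378.5, 159.1], [393.8, 159.2]]
```

The bar edges put the drawer at d≈0.163, so it slipped in about 17 mm during the placing. The canister is therefore about 14 mm forward of the cradle point, which is within tolerance. I grip the bar where it is now.

Call:
jog_arm(commands=[[[-0.023,0.216,0],0],[[0,0,0.4],0],[[0,0,0.4],0],[[0,0,0.4],0],[[0,0,0.25],0],[[0,0,0.13],0],[[0,0,0],0]])

```text
time: 21.68
ee_pos: [0.4336, -0.25, 0.0752]
tool_rot: [0.664, 0.748, -0.0, -0.001]
ft_force: [0.2, 0.4, 0.2]
width: 0.45
gripper_force: 0.0
```

Call:
jog_arm(commands=[[[0,0,0],0],[[0,0,0],0],[[0,0,0],0],[[0,0,0],0]], hand=1)

```text
time: 22.18
ee_pos: [0.4337, -0.2503, 0.0762]
tool_rot: [0.664, 0.748, -0.0, 0.0]
ft_force: [-2.4, 0.1, 6.0]
width: 0.11
gripper_force: 30.0
```

Run:
```python
from plant import r
from h import *
s=r.state();print(s["ft_force"],s["width"],s["gripper_force"])
rel(s,inC(-.057),.072,90+np.degrees(cb[2]))
```

```text
[-2.42599409  0.08027997  5.96027481] 0.11023736445666708 29.999898970127106
roll units -0.0 then d(100mm) 0.012 1.602 0.042 at [ 0.4337 -0.2503  0.0762] yaw 96.76
```

Call:
jog_arm(commands=[[[0,0.04,0],0],[[0,0.08,0],0],[[0,0.12,0],0],[[0,0.15,0],0],[[0,0.18,0],0],[[0,0.18,0],0],[[0,0.18,0],0],[[0,0.18,0],0],[[0,0.15,0],0],[[0,0.12,0],0],[[0,0.08,0],0],[[0,0.05,0],0],[[0,0.03,0],0],[[0,0.03,0],0],[[0,0,0],0]])

```text
time: 24.05
ee_pos: [0.5905, -0.2323, 0.0763]
tool_rot: [0.664, 0.748, 0.0, 0.001]
ft_force: [0.9, -3.3, 5.4]
width: 0.106
gripper_force: 30.0
```

Call:
jog_arm(commands=[[[0,0.03,0],0],[[0,0.02,0],0],[[0,0.02,0],0],[[0,0,0],0]])

```text
time: 24.55
ee_pos: [0.5947, -0.2318, 0.0762]
tool_rot: [0.664, 0.748, -0.001, -0.001]
ft_force: [-9.5, -5.7, 11.8]
width: 0.107
gripper_force: 30.0
```

Call:
jog_arm(commands=[[[0,0.03,0],0],[[0,0.02,0],0],[[0,0,0],0],[[0,0,0],0]])

```text
time: 25.05
ee_pos: [0.5948, -0.2316, 0.0761]
tool_rot: [0.664, 0.748, -0.004, -0.005]
ft_force: [-27.0, -10.2, 24.3]
width: 0.104
gripper_force: 30.0
```

It's against its stop: force is rising with no travel. I relax the push, open and rise.

Call:
jog_arm(commands=[[[0,-0.05,0],0],[[0,0,0],0]])

```text
time: 25.3
ee_pos: [0.5947, -0.2317, 0.0761]
tool_rot: [0.664, 0.748, -0.001, -0.001]
ft_force: [-9.3, -4.8, 11.6]
width: 0.101
gripper_force: 30.0
```

Call:
jog_arm(commands=[[[0,0,0],0],[[0,0,0],0],[[0,0,0],0],[[0,0,-0.1],0],[[0,0,-0.3],0],[[0,0,-0.5],0],[[0,0,-0.5],0],[[0,0,-0.3],0],[[0,-0.4,0],0],[[0,-0.4,0],0],[[0,-0.2,0],0],[[0,0,0],0],[[0,0,0],0]], hand=0.58)

```text
time: 26.92
ee_pos: [0.4986, -0.2429, 0.2461]
tool_rot: [0.664, 0.748, 0.0, 0.001]
ft_force: [-0.0, -0.0, -0.3]
width: 0.419
gripper_force: 0.0
```

Run:
```python
from plant import r
from h import *
from scipy.spatial.transform import Rotation as Ro
s=r.state(); print(s["ft_force"],s["width"]); w=r.read_camera("wrist")
T=np.eye(4);T[:3,:3]=Ro.from_quat(s["tool_rot"]).as_matrix();T[:3,3]=s["ee_pos"]
E=np.linalg.inv(T@w["hand_eye"]); w["R"]=E[:3,:3];w["t"]=E[:3,3]
cv2.imwrite("pics/w6.png",w["image"][:,:,::-1])
print("hbox",[(b["score"],b["extent"]) for b in r.boxes_of("wrist","drawer_handle")])
for d in(0,.006,.012): print(d,proj(w,[[*inC(-.062-d),.075],[*inC(-.052-d),.075],[*inC(-.012-d),.098],[*inC(0),.105]]).round(1).tolist())
```

```text
[-0.00505341 -0.00982035 -0.29026894] 0.41892743649922237
hbox [(0.93, [411.3, 93.1, 509.5, 332.3])]
0 [[416.9, 219.8], [427.6, 219.8], [480.6, 226.2], [497.7, 228.3]]
0.006 [[410.4, 219.7], [421.2, 219.8], [473.9, 226.2], [497.7, 228.3]]
0.012 [[403.9, 219.7], [414.7, 219.8], [467.1, 226.1], [497.7, 228.3]]
```

View pics/w6.png

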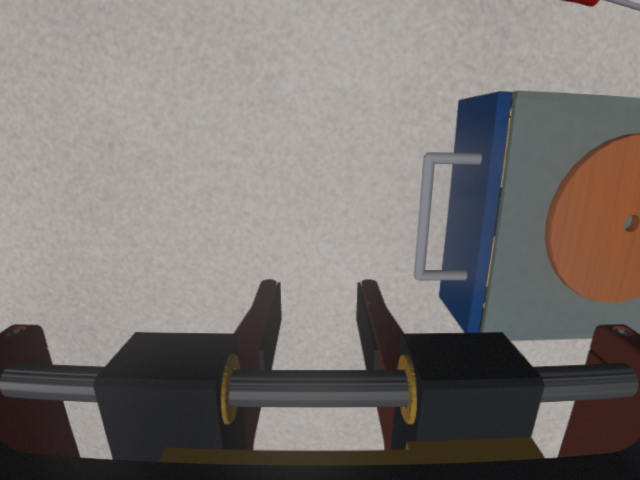

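The last view shows the drawer front against the cabinet and the bar at column 424 (422 expected when shut). The fingers are clear and the wrist force is about 0, so I hand in.

```bash
python3 -c "
from plant import r
print(r.hand_in())"
```

```text
the job is handed in; nothing more can be done
None
```

The job is handed in, verdict not shown: the first canister hefted read 5.4 N (loaded), so the other two were not lifted; it lies released in the drawer, about 14 mm off the cradle point when last seen, and the drawer was pulled to its stop, then pushed shut.

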